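# File the parts cases by size in the stepped sorter

## Robot

A 6-joint arm with a two-finger parallel gripper is mounted at the origin on the work surface. World frame = base frame: x ahead of the robot, y to its left, z up, the work surface at z = 0. Lengths are in m, angles in rad, forces in N, time in s.
With the tool pointing down it reaches from about 0.35 to 0.975 m from the base axis. Payload 4.9 kg.
Tool frame: the origin (TCP) lies at the very end of the fingers, on their centre line; the grasp point (between the pads) lies 19 mm behind it (manip.grasp_offset is the distance from the TCP to the grasp point, in m); z points along the fingers, y is the line along which they close (so a half turn about z gives the same grasp; the last joint's range is limited). The gripper opens to 85 mm and grips with 20 to 120 N. Pads are 22 mm wide; open, the fingers measure 114 mm over their backs; the gripper's body (76 mm by 85 mm) begins 54 mm behind the grasp point. The pads swing forward as they close: fully open they stand 13 mm farther back than shut.
Start: joints at [0.988, 0.053, 1.613, -0, 1.476, -0.119], TCP at [0.28, 0.559, 0.204] pointing down, gripper open.
Joint ranges: [-3.01, 3.01], [-1.01, 2.22], [0.06, 2.58], [-1.02, 4.17], [0.09, 2.62], [-3.14, 3.14]. Speed limits (rad/s): [2.57, 2.57, 3.14, 3.14, 3.14, 3.14].

## Interface

Orientations are given as a unit quaternion [w, x, y, z].
In Python, from plant import manip, eyes, job_done, models gives the robot as it stands.
- The arm moves only by the tool servo_tool, never from a script. Its argument "motion" is one flat list of numbers, 5 for each row, row after row: the opening, from -1 (shut) to 1 (fully open), then the shift along the tool's x, y, z normalised to -1 to 1, where 1 is 120 mm, then the turn about the tool's z normalised to -1 to 1, where 1 is 45 degrees. A call has 1 to 5 rows; each row is the pose to reach, as a shift and turn from the pose commanded when the call began, along the tool's axes at that moment; what a row does not reach only later rows make up. A row lasts 1/8 s, in which the tool goes at most 62.5 mm and 10.7 degrees, less where a joint would pass 70% of its speed; a pose out of reach is approached as far as the arm can. A call with a number of a shift or a turn outside -1 to 1 is refused whole. A call with a gripper value outside its range is refused whole. The fingers move at their own pace and stop on an object; the grip force is fixed at half the most. Time passes only in rows, so rows that repeat a pose let the fingers close. It gives the time, the measured TCP pose, the force, the opening and the grip force at its end, in the units of the state.
- manip.state(): the state, without advancing time (a new reading comes with each control period).
- eyes.grab_frame(name): name is "side" or "top" or "wrist"; returns (picture, depth): 400x640x3 uint8, red, green, blue; 400x640 float32, m along the optical axis (not along the pixel's ray), 0 where there is no reading.
- eyes.camera_params(name): a dict with "fov_y" (degrees; the focal length in pixels is half the picture's height over the tangent of half this angle, whatever the lens; pixels are square), "cx", "cy" (the principal point, pixels), "pose" (4x4, takes a point from camera to world coordinates); the wrist camera has in their place "T_tool_cam" (4x4, takes a point from camera to tool coordinates, whose origin is the TCP and whose axes are the flange's). Camera axes: x right, y up, looking along -z (the intrinsics and any distortion apply to the point x, -y, -z); pixel columns grow to the right and rows downward; lengths in m; the calibration is good to about 2 mm. A picture is of the moment at which its call begins: read the wrist's pose just before it. camera_params takes no time and is no camera call.
- job_done(): hands the job in; it is judged then, once.
Trained networks look in the newest picture that a camera, given by its name, has taken for a name from the list of things; names that differ only in an ending like _2 or _b are one class to them, and where a whole thing is asked for, a point or a joint stands for the part that bears it (a point fixed in the world has none). Each returns a list of dicts, best first, with "p" (0 to 1); they miss things now and then, are a little off and sometimes report something else, mostly with a low value. They report only what shows in the picture. A call takes as long as a camera call.
- models.regions_of(camera, label): "mask" (400x640 bool, what is visible of it) and "pixel" ([column, row] in pixels, amid what is visible of it).
The state is a dict: "time": time; "joint_pos": joint angles; "joint_vel": joint speeds; "joint_efforts": joint torques, N m; "tool_pos": TCP position; "tool_rot": TCP orientation; "contact_force": force on the tool from outside, world axes, zero at the start; "ft_torque": the same for the moment, N m; "gripper_width": opening from 0.0 (shut) to 1.0 (fully open); "grasp_force": force on a finger pad.
Only numpy, scipy, OpenCV 4.12 (cv2) and the standard library are available. Lean on these libraries where they do the work, as an engineer would, in place of code of your own. Each camera call takes 0.05 s, during which the arm holds its last target. There are 200 camera calls.

## Task

File the four small-parts cases on edge in the stepped plywood sorter, one to a bay, in order of size: the largest in the bay between the highest panels, down to the smallest in the lowest bay. Each must end up standing upright on the floor of its bay, lying along it, and about centred from end to end. Keep the cases upright all the time so that their contents do not mix, and do not knock over the glue bottle that stands among them.

Things in the scene. Friction and masses are not known exactly. Their poses are not given: they have to be found in the camera images.
- case_1: The largest of four flat small-parts cases (dark grey tray, grey-framed clear lid, two green latches on its top edge), a rigid closed box standing loose on its long narrow edge on a green cutting mat 4 mm thick: 165 mm long (its x), 28 mm thick (its y), 145 mm high (its z, up). Origin: centre of its underside. Flat-sided, grippable across the 28 mm anywhere near the top; about 420 g (may vary by a quarter).
- case_2: The second largest of four flat small-parts cases (dark grey tray, grey-framed clear lid, two green latches on its top edge), a rigid closed box standing loose on its long narrow edge on a green cutting mat 4 mm thick: 145 mm long (its x), 28 mm thick (its y), 120 mm high (its z, up). Origin: centre of its underside. Flat-sided, grippable across the 28 mm anywhere near the top; about 310 g (may vary by a quarter).
- case_3: The third of four flat small-parts cases (dark grey tray, grey-framed clear lid, two green latches on its top edge), a rigid closed box standing loose on its long narrow edge on a green cutting mat 4 mm thick: 120 mm long (its x), 28 mm thick (its y), 95 mm high (its z, up). Origin: centre of its underside. Flat-sided, grippable across the 28 mm anywhere near the top; about 200 g (may vary by a quarter).
- case_4: The smallest of four flat small-parts cases (dark grey tray, grey-framed clear lid, two green latches on its top edge), a rigid closed box standing loose on its long narrow edge on a green cutting mat 4 mm thick: 95 mm long (its x), 28 mm thick (its y), 70 mm high (its z, up). Origin: centre of its underside. Flat-sided, grippable across the 28 mm anywhere near the top; about 120 g (may vary by a quarter).
- sorter: Plywood sorter fixed to the bench: a base board 170 mm (its x) by 234 mm (its y), 12 mm thick, carrying five upright parallel panels, 10 mm thick and 170 mm long, 56 mm apart between centres, that step down towards its -y end: 103, 78, 53, 28 and 23 mm high above the base board. The four bays between them are 46 mm wide and open at the top and at both ends. Origin: centre of the underside, on the bench; z up.
- bay_a: Black rubber strip lining the floor of the first (highest) bay of the sorter, 166 by 46 mm. Origin: centre of its top face, 15 mm above the bench; x runs along the bay, y across it towards the higher panel, z up. The panels beside it are 103 (at +y) and 78 mm (at -y) above the base board, thus 3 mm less above this strip.
- bay_b: Black rubber strip lining the floor of the second bay of the sorter, 166 by 46 mm. Origin: centre of its top face, 15 mm above the bench; x runs along the bay, y across it towards the higher panel, z up. The panels beside it are 78 (at +y) and 53 mm (at -y) above the base board, thus 3 mm less above this strip.
- bay_c: Black rubber strip lining the floor of the third bay of the sorter, 166 by 46 mm. Origin: centre of its top face, 15 mm above the bench; x runs along the bay, y across it towards the higher panel, z up. The panels beside it are 53 (at +y) and 28 mm (at -y) above the base board, thus 3 mm less above this strip.
- bay_d: Black rubber strip lining the floor of the last (lowest) bay of the sorter, 166 by 46 mm. Origin: centre of its top face, 15 mm above the bench; x runs along the bay, y across it towards the higher panel, z up. The panels beside it are 28 (at +y) and 23 mm (at -y) above the base board, thus 3 mm less above this strip.
- glue: Slim white glue bottle with a red cap, 30 mm in diameter, 80 mm high, about 60 g, standing loose among the cases. Origin: centre of its underside; z up.

How it is judged:
By the outcome, as a careful person would: the job done as asked, in the order asked, and still so for the second after the job is handed in, with the robot touching nothing.
It also fails if it takes over 128 s, if anything falls off the work surface, if the arm or the gripper's body presses on something with over 40 N, if the wrist force passes 120 N, or if a joint passes its speed limit or range.

## Working session

There is one attempt and no reset: what is moved stays moved. The work goes in short steps, Python scripts to look and compute and a tool call to move; the robot and the scene stay as the last step left them, time stands still between calls to the robot, and variables do not carry over. Pictures are saved under pics/ and viewed, at most 14 in all, crops included, and the job is handed in when it is done.

Besides the shell and the picture viewer there is one more tool, called after "Emit:" in YAML: its name, and indented under it one key for each argument. servo_tool: Moves the arm, as the interface text tells. Its arguments: {"type":"object","properties":{"motion":{"type":"array","items":{"type":"number","minimum":-1,"maximum":1}}},"required":["motion"]}

```bash
mkdir -p pics; ls; cat > h.py <<'E'
import numpy as np, cv2
from plant import manip, eyes, job_done, models
def cloud(name):
    s=manip.state(); pic,d=eyes.grab_frame(name); p=eyes.camera_params(name)
    f=200/np.tan(np.radians(p['fov_y']/2)); v,u=np.mgrid[0:400,0:640]
    X=np.stack([(u-p['cx'])/f*d,-(v-p['cy'])/f*d,-d],-1)
    if 'pose' in p: T=np.array(p['pose'])
    else:
        from scipy.spatial.transform import Rotation as R
        q=s['tool_rot']; W=np.eye(4); W[:3,:3]=R.from_quat([q[1],q[2],q[3],q[0]]).as_matrix(); W[:3,3]=s['tool_pos']; T=W@np.array(p['T_tool_cam'])
    P=X@T[:3,:3].T+T[:3,3]; P[d<=0]=np.nan
    return pic,P
def save(pic,n): cv2.imwrite('pics/'+n+'.png',pic[:,:,::-1])
E
python3 - <<'E'
from h import *
for n in('top','side'):
    pic,P=cloud(n); save(pic,n+'0'); p=eyes.camera_params(n); print(n,{k:(np.round(v,3).tolist() if k=='pose' else v) for k,v in p.items()})
    np.save(n+'0.npy',P)
    for l in('case_1','sorter','glue','bay_a'):
        for r in models.regions_of(n,l):
            m=r['mask']; q=P[m]; print(l,round(r['p'],2),np.round(r['pixel']),m.sum(),np.round(np.nanpercentile(q,[2,50,98],axis=0),3).tolist())
print(eyes.camera_params('wrist')); print(manip.state())
E
```

```text
pics
top {'fov_y': 46.083252878237914, 'cx': 323.474988125351, 'cy': 193.86200839814603, 'pose': [[0.012, 0.986, -0.166, 0.382], [-0.999, 0.006, -0.035, -0.034], [-0.033, 0.167, 0.985, 0.946], [0.0, 0.0, 0.0, 1.0]]}
case_1 0.89 [280. 157.] 2197 [[0.577, 0.01, 0.007], [0.595, 0.078, 0.123], [0.623, 0.149, 0.128]]
case_1 0.88 [159. 161.] 2757 [[0.568, 0.224, 0.016], [0.582, 0.295, 0.147], [0.606, 0.383, 0.153]]
case_1 0.87 [276. 245.] 864 [[0.413, 0.041, 0.009], [0.429, 0.085, 0.075], [0.445, 0.134, 0.078]]
case_1 0.71 [162. 233.] 1489 [[0.441, 0.244, 0.011], [0.456, 0.293, 0.099], [0.477, 0.359, 0.103]]
sorter 0.7 [383. 198.] 1576 [[0.454, -0.136, 0.013], [0.532, -0.117, 0.016], [0.612, -0.099, 0.02]]
sorter 0.63 [278. 155.] 2153 [[0.577, 0.01, 0.014], [0.595, 0.078, 0.123], [0.62, 0.149, 0.128]]
sorter 0.58 [422. 199.] 10309 [[0.453, -0.309, 0.013], [0.532, -0.193, 0.018], [0.616, -0.081, 0.117]]
glue 0.73 [171. 199.] 325 [[0.51, 0.29, 0.005], [0.522, 0.299, 0.054], [0.54, 0.329, 0.083]]
bay_a 0.84 [438. 198.] 1439 [[0.457, -0.247, 0.013], [0.536, -0.23, 0.016], [0.615, -0.213, 0.019
[... 1941 characters left out ...]
joint_pos': array([ 9.88003870e-01,  5.27262605e-02,  1.61292563e+00,  3.86622202e-06,
        1.47598566e+00, -1.18994171e-01]), 'joint_vel': array([ 0.00025904, -0.0015026 ,  0.00060828, -0.00116592,  0.00139993,
        0.00167956]), 'joint_efforts': array([-5.56189971e-04, -3.93218458e+01, -3.70025074e+01, -1.11936974e-04,
        1.32987570e-03,  5.33291768e-06]), 'tool_pos': array([0.27957304, 0.55895447, 0.20417195]), 'tool_rot': array([-9.52382284e-06,  2.29826421e-01,  9.73231635e-01, -2.04199054e-05]), 'contact_force': array([ 0.37505192, -0.0950708 , -0.15898386]), 'ft_torque': array([-0.01085264, -0.04698949,  0.05580316]), 'grasp_force': 0.0, 'gripper_width': 0.9965244298570445}
```

```bash
cat >> h.py <<'E'
def tops(P,specs):
    for n,z,x0,x1,y0,y1 in specs:
        m=(abs(P[...,2]-z)<.006)&(P[...,0]>x0)&(P[...,0]<x1)&(P[...,1]>y0)&(P[...,1]<y1)
        q=P[m]
        if len(q)<20: print(n,'few',len(q)); continue
        (c,s,a)=cv2.minAreaRect((q[:,:2]*1000).astype(np.float32))
        e=cv2.boxPoints((c,s,a)); L=max([e[1]-e[0],e[2]-e[1]],key=np.linalg.norm)
        ang=np.degrees(np.arctan2(L[1],L[0]))%180
        print(n,len(q),'c',np.round(c,1),'size',np.round(s,1),'long-axis deg',round(ang,1),'z',round(np.median(q[:,2]),4))
E
python3 - <<'E'
from h import *
P=np.load('top0.npy')
B=[('c1',.149,.53,.65,.18,.42),('c2',.124,.54,.66,-.03,.18),('c3',.099,.4,.5,.2,.4),('c4',.074,.38,.48,0,.17),('glue',.082,.48,.56,.24,.36)]
B+=[('p%d'%z,z/1000+.012,.42,.64,-.33,-.07) for z in(103,78,53,28,23)]
tops(P,B)
E
```

```text
c1 1465 c [590.5 306.2] size [164.7  29.5] long-axis deg 83.1 z 0.1503
c2 1238 c [601.4  80.9] size [144.6  29. ] long-axis deg 79.8 z 0.125
c3 1011 c [458.9 303.5] size [ 28.6 120.4] long-axis deg 95.9 z 0.1003
c4 768 c [429.8  88.5] size [94.8 27.9] long-axis deg 84.3 z 0.0751
glue 22 c [525.6 304.6] size [ 7.3 10.8] long-axis deg 158.7 z 0.0798
p103 532 c [533.7 -85.6] size [168.1  10.2] long-axis deg 1.2 z 0.1165
p78 559 c [ 534.1 -113.7] size [169.9  66.3] long-axis deg 1.1 z 0.0911
p53 615 c [ 534.6 -141.7] size [169.3 122.4] long-axis deg 1.1 z 0.0662
p28 1104 c [ 535.3 -197.3] size [168.9 233.8] long-axis deg 91.0 z 0.039
p23 980 c [ 535.  -197.4] size [169. 235.] long-axis deg 91.6 z 0.0363
```

View pics/top0.png

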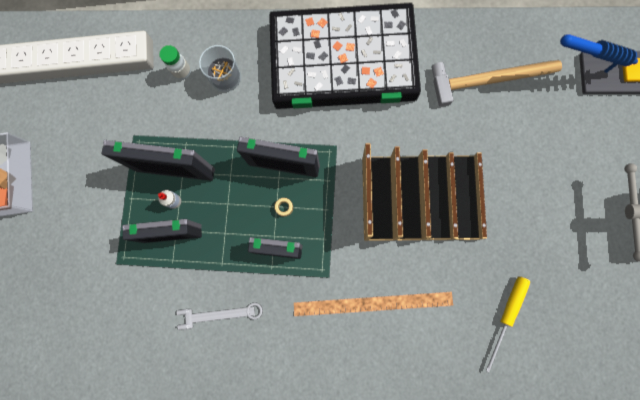

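View pics/side0.png

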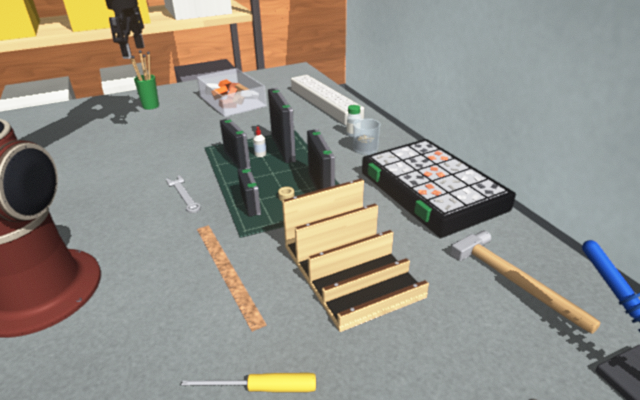

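```bash
cat > plan.py <<'E'
# waypoints as args "x,y,z,yaw" (mm, deg of tool y); prints per-call full shift (normalised) in tool axes
import sys; from h import *
from scipy.spatial.transform import Rotation as R
s=manip.state(); q=s['tool_rot']; M=R.from_quat([q[1],q[2],q[3],q[0]]).as_matrix()
p=np.array(s['tool_pos'])*1000; a=np.degrees(np.arctan2(M[1,1],M[0,1]))
print('at',np.round(p,1),'yaw',round(a,2),'tool z',np.round(M[:,2],4),'t',round(s['time'],2))
for w in sys.argv[1:]:
    t=np.array([float(v) for v in w.split(',')]); d=t[:3]-p; da=t[3]-a
    n=int(max(np.ceil(np.linalg.norm(d)/120-1e-2),np.ceil(abs(da)/45-1e-2),1))
    for i in range(n):
        c,k=np.cos(np.radians(a)),np.sin(np.radians(a)); e=d/n
        # tool y=(c,k), tool x = (-k,c), z down
        print(w,'->',np.round([(-k*e[0]+c*e[1])/120,(c*e[0]+k*e[1])/120,-e[2]/120,-da/n/45],3).tolist())
        a+=da/n
    p=t[:3]
E
python3 plan.py 430,88.5,190,-5.7 430,88.5,42,-5.7
```

```text
at [279.6 559.  204.2] yaw 63.43 tool z [-0. -0. -1.] t 0.5
430,88.5,190,-5.7 -> [-0.575, -0.589, 0.024, 0.307]
430,88.5,190,-5.7 -> [-0.699, -0.435, 0.024, 0.307]
430,88.5,190,-5.7 -> [-0.783, -0.255, 0.024, 0.307]
430,88.5,190,-5.7 -> [-0.821, -0.061, 0.024, 0.307]
430,88.5,190,-5.7 -> [-0.812, 0.137, 0.024, 0.307]
430,88.5,42,-5.7 -> [0.0, 0.0, 0.617, 0.0]
430,88.5,42,-5.7 -> [0.0, 0.0, 0.617, 0.0]
```

Emit:
servo_tool:
  motion: [1,-0.19,-0.2,0.01,0.1,1,-0.38,-0.4,0.02,0.2,1,-0.575,-0.589,0.024,0.307]

```text
time: 0.88
tool_pos: [0.3098, 0.464, 0.2013]
tool_rot: [0.0, 0.346, 0.938, -0.0]
contact_force: [0.1, 0.4, -0.3]
gripper_width: 1.002
grasp_force: 0.0
```

Emit:
servo_tool:
  motion: [1,-0.23,-0.145,0.01,0.1,1,-0.46,-0.29,0.02,0.2,1,-0.699,-0.435,0.024,0.307]

```text
time: 1.25
tool_pos: [0.3399, 0.3698, 0.1985]
tool_rot: [0.0, 0.457, 0.89, 0.0]
contact_force: [0.0, 0.1, -0.1]
gripper_width: 0.993
grasp_force: 0.0
```

Emit:
servo_tool:
  motion: [1,-0.26,-0.085,0.01,0.1,1,-0.52,-0.17,0.02,0.2,1,-0.783,-0.255,0.024,0.307]

```text
time: 1.62
tool_pos: [0.3701, 0.2757, 0.1957]
tool_rot: [0.0, 0.56, 0.828, 0.0]
contact_force: [0.6, -0.4, 0.1]
gripper_width: 1.0
grasp_force: 0.0
```

Emit:
servo_tool:
  motion: [1,-0.27,-0.02,0.01,0.1,1,-0.54,-0.04,0.02,0.2,1,-0.821,-0.061,0.024,0.307]

```text
time: 2.0
tool_pos: [0.4002, 0.1816, 0.1928]
tool_rot: [0.0, 0.656, 0.755, 0.0]
contact_force: [0.3, -0.4, -0.1]
gripper_width: 1.004
grasp_force: 0.0
```

Emit:
servo_tool:
  motion: [1,-0.27,0.045,0.01,0.1,1,-0.54,0.09,0.02,0.2,1,-0.812,0.137,0.024,0.307,1,-0.812,0.137,0.024,0.307]

```text
time: 2.5
tool_pos: [0.4305, 0.087, 0.19]
tool_rot: [0.0, 0.742, 0.67, 0.0]
contact_force: [0.5, -0.1, -0.3]
gripper_width: 1.0
grasp_force: 0.0
```

Check from near with the wrist camera.

```bash
python3 - <<'E'
from h import *
pic,P=cloud('wrist'); save(pic,'w1')
tops(P,[('c4',.074,.38,.48,0,.17)])
E
python3 plan.py 430,88.5,42,-5.7
```

```text
c4 3021 c [428.2  87.7] size [93.9 27.8] long-axis deg 84.8 z 0.0734
at [430.2  88.  189.9] yaw -5.72 tool z [ 1.e-04  4.e-04 -1.e+00] t 2.55
430,88.5,42,-5.7 -> [0.002, -0.001, 0.616, -0.0]
430,88.5,42,-5.7 -> [0.002, -0.001, 0.616, -0.0]
```

View pics/w1.png

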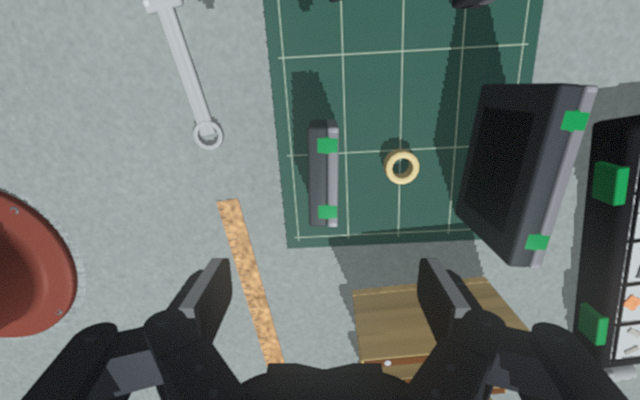

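Emit:
servo_tool:
  motion: [1,0,-0.01,0.3,0,1,0,-0.01,0.6,0,1,0,-0.01,0.9,0,1,0,-0.01,0.9,0]

```text
time: 3.05
tool_pos: [0.4259, 0.0894, 0.0788]
tool_rot: [-0.002, 0.74, 0.672, -0.003]
contact_force: [0.2, 1.0, 0.5]
gripper_width: 0.999
grasp_force: 0.0
```

Emit:
servo_tool:
  motion: [1,0,0,0.2,0,1,0,0,0.333,0,-1,0,0,0.333,0,-1,0,0,0.333,0,-1,0,0,0.333,0]

```text
time: 3.68
tool_pos: [0.4298, 0.0886, 0.043]
tool_rot: [0.001, 0.741, 0.671, 0.001]
contact_force: [0.4, 1.2, -0.5]
gripper_width: 0.375
grasp_force: 0.0
```

Emit:
servo_tool:
  motion: [-1,0,0,0,0,-1,0,0,0,0,-1,0,0,0,0,-1,0,0,0,0]

```text
time: 4.18
tool_pos: [0.4299, 0.0886, 0.0432]
tool_rot: [0.001, 0.741, 0.671, 0.001]
contact_force: [-1.0, 0.3, 5.6]
gripper_width: 0.295
grasp_force: 58.9
```

```bash
python3 plan.py 430,88.5,180,-5.7 536.6,-281.4,180,-88.9 536.6,-281.4,56,-88.9
```

```text
at [429.9  88.6  43.2] yaw -5.65 tool z [ 2.1e-03  2.0e-04 -1.0e+00] t 4.17
430,88.5,180,-5.7 -> [-0.001, 0.0, -0.57, 0.001]
430,88.5,180,-5.7 -> [-0.001, 0.0, -0.57, 0.001]
536.6,-281.4,180,-88.9 -> [-0.745, 0.298, -0.0, 0.462]
536.6,-281.4,180,-88.9 -> [-0.591, 0.543, -0.0, 0.462]
536.6,-281.4,180,-88.9 -> [-0.359, 0.717, -0.0, 0.462]
536.6,-281.4,180,-88.9 -> [-0.081, 0.798, -0.0, 0.462]
536.6,-281.4,56,-88.9 -> [0.0, 0.0, 0.517, 0.0]
536.6,-281.4,56,-88.9 -> [0.0, 0.0, 0.517, 0.0]
```

Emit:
servo_tool:
  motion: [-1,0,0,-0.2,0,-1,0,0,-0.4,0,-1,0,0,-0.6,0,-1,0,0,-0.8,0,-1,0,0,-1,0]

```text
time: 4.8
tool_pos: [0.4284, 0.0885, 0.1619]
tool_rot: [-0.0, 0.741, 0.671, -0.0]
contact_force: [-0.1, 0.1, -1.5]
gripper_width: 0.297
grasp_force: 59.3
```

Emit:
servo_tool:
  motion: [-1,-0.15,0.06,-0.15,0.09,-1,-0.3,0.12,-0.15,0.18,-1,-0.45,0.18,-0.15,0.28,-1,-0.6,0.24,-0.15,0.37,-1,-0.745,0.298,-0.15,0.462]

```text
time: 5.42
tool_pos: [0.4554, -0.0045, 0.1791]
tool_rot: [-0.0, 0.851, 0.526, -0.0]
contact_force: [-0.3, 0.0, -1.7]
gripper_width: 0.293
grasp_force: 59.3
```

Emit:
servo_tool:
  motion: [-1,-0.15,0.14,0,0.12,-1,-0.3,0.27,0,0.23,-1,-0.44,0.41,0,0.35,-1,-0.591,0.543,0,0.462]

```text
time: 5.92
tool_pos: [0.4822, -0.0971, 0.1791]
tool_rot: [-0.0, 0.932, 0.363, -0.0]
contact_force: [0.1, 1.7, -0.9]
gripper_width: 0.295
grasp_force: 59.3
```

Emit:
servo_tool:
  motion: [-1,-0.09,0.18,0,0.12,-1,-0.18,0.36,0,0.23,-1,-0.27,0.54,0,0.35,-1,-0.359,0.717,0,0.462]

```text
time: 6.42
tool_pos: [0.509, -0.1895, 0.179]
tool_rot: [-0.0, 0.982, 0.189, -0.0]
contact_force: [-1.0, 0.3, -2.1]
gripper_width: 0.297
grasp_force: 59.3
```

Emit:
servo_tool:
  motion: [-1,-0.02,0.2,0,0.12,-1,-0.04,0.4,0,0.23,-1,-0.06,0.6,0,0.35,-1,-0.081,0.798,0,0.462,-1,-0.081,0.798,0,0.462]

```text
time: 7.05
tool_pos: [0.5357, -0.2822, 0.1789]
tool_rot: [-0.0, 1.0, 0.01, -0.001]
contact_force: [0.4, -0.4, -1.6]
gripper_width: 0.296
grasp_force: 59.3
```

```bash
python3 - <<'E'
from h import *
pic,P=cloud('wrist'); save(pic,'w2')
B=[('p%d'%z,z/1000+.012,.42,.64,-.33,-.07) for z in(103,78,53,28,23)]
tops(P,B)
for r in models.regions_of('wrist','bay_d'): print(round(r['p'],2),np.round(np.nanpercentile(P[r['mask']],[2,50,98],axis=0),3).tolist())
E
python3 plan.py 536.6,-281.4,56,-88.9
```

```text
p103 3878 c [531.6 -87.9] size [169.3  12.1] long-axis deg 1.2 z 0.1145
p78 4998 c [ 532.6 -119.9] size [169.7  58.9] long-axis deg 1.3 z 0.0897
p53 4951 c [ 532.8 -147.7] size [169.4 114.2] long-axis deg 1.1 z 0.0648
p28 4551 c [ 534.3 -203.1] size [169.3 225.3] long-axis deg 91.1 z 0.0394
p23 4689 c [ 534.3 -203.4] size [169.8 225.7] long-axis deg 91.2 z 0.0357
0.86 [[0.456, -0.246, 0.013], [0.544, -0.226, 0.015], [0.614, -0.205, 0.016]]
0.77 [[0.56, -0.304, 0.013], [0.59, -0.282, 0.015], [0.618, -0.26, 0.016]]
0.75 [[0.491, -0.296, 0.161], [0.548, -0.283, 0.209], [0.581, -0.27, 0.21]]
0.56 [[0.454, -0.179, 0.013], [0.543, -0.164, 0.015], [0.613, -0.149, 0.016]]
0.55 [[0.454, -0.098, 0.013], [0.534, -0.095, 0.014], [0.611, -0.092, 0.016]]
at [ 535.6 -280.8  179. ] yaw -88.77 tool z [-0.0012  0.0013 -1.    ] t 7.15
536.6,-281.4,56,-88.9 -> [0.004, 0.003, 0.513, 0.001]
536.6,-281.4,56,-88.9 -> [0.004, 0.003, 0.513, 0.001]
```

View pics/w2.png

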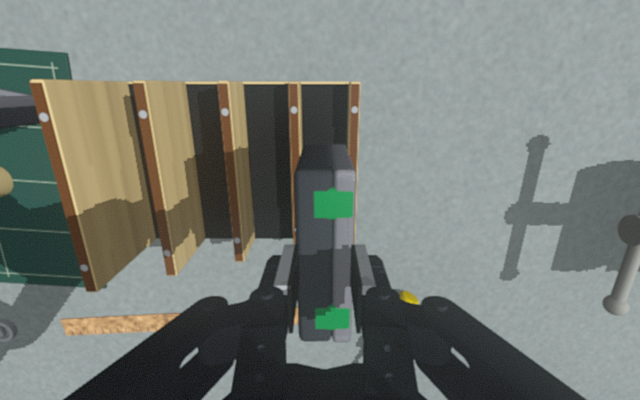

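Emit:
servo_tool:
  motion: [-1,0,0.01,0.2,0,-1,0,0.01,0.4,0,-1,0,0.01,0.6,0,-1,0,0.01,0.8,0,-1,0,0.01,0.9,0]

```text
time: 7.78
tool_pos: [0.535, -0.2809, 0.07]
tool_rot: [-0.001, 1.0, 0.011, -0.001]
contact_force: [0.6, 0.1, -1.4]
gripper_width: 0.295
grasp_force: 59.3
```

Emit:
servo_tool:
  motion: [-1,0,0,0.04,0,-1,0,0,0.08,0,-1,0,0,0.12,0,-1,0,0,0.13,0,-1,0,0,0.13,0]

```text
time: 8.4
tool_pos: [0.5362, -0.2826, 0.0564]
tool_rot: [0.0, 1.0, 0.01, 0.0]
contact_force: [-0.3, 0.1, -1.3]
gripper_width: 0.296
grasp_force: 59.3
```

Emit:
servo_tool:
  motion: [-1,0,0,0.01,0,-1,0,0,0.018,0,-1,0,0,0.018,0]

```text
time: 8.78
tool_pos: [0.5362, -0.2826, 0.0544]
tool_rot: [0.0, 1.0, 0.01, 0.0]
contact_force: [-0.7, -0.0, 0.2]
gripper_width: 0.293
grasp_force: 59.5
```

Emit:
servo_tool:
  motion: [0.1,0,0,0,0,0.1,0,0,0,0,0.1,0,0,0,0,0.1,0,0,0,0]

```text
time: 9.28
tool_pos: [0.5361, -0.2825, 0.0541]
tool_rot: [0.0, 1.0, 0.01, 0.0]
contact_force: [-0.7, -0.3, -1.1]
gripper_width: 0.549
grasp_force: 0.0
```

Emit:
servo_tool:
  motion: [0.1,0,0,-0.15,0,0.1,0,0,-0.4,0,0.1,0,0,-0.7,0,0.1,0,0,-1,0]

```text
time: 9.78
tool_pos: [0.5363, -0.2826, 0.1768]
tool_rot: [0.0, 1.0, 0.01, 0.001]
contact_force: [-0.8, 0.2, 0.3]
gripper_width: 0.549
grasp_force: 0.0
```

```bash
python3 - <<'E'
from h import *
pic,P=cloud('wrist'); save(pic,'w3')
tops(P,[('c4 in d',.085,.42,.64,-.33,-.25)])
E
python3 plan.py 458.5,303,205,5.9 458.5,303,67,5.9
```

```text
c4 in d 3527 c [ 534.5 -283.1] size [94.5 28.1] long-axis deg 1.1 z 0.0844
at [ 538.9 -284.4  183.3] yaw -88.8 tool z [ 0.0091 -0.0063 -0.9999] t 9.82
458.5,303,205,5.9 -> [-0.114, -0.982, -0.036, -0.421]
458.5,303,205,5.9 -> [0.211, -0.965, -0.036, -0.421]
458.5,303,205,5.9 -> [0.513, -0.844, -0.036, -0.421]
458.5,303,205,5.9 -> [0.759, -0.632, -0.036, -0.421]
458.5,303,205,5.9 -> [0.923, -0.351, -0.036, -0.421]
458.5,303,67,5.9 -> [0.0, 0.0, 0.575, 0.0]
458.5,303,67,5.9 -> [0.0, 0.0, 0.575, 0.0]
```

Emit:
servo_tool:
  motion: [0.1,-0.04,-0.33,-0.02,-0.14,0.1,-0.08,-0.66,-0.1,-0.28,0.1,-0.114,-0.982,-0.2,-0.421]

```text
time: 10.2
tool_pos: [0.5197, -0.1639, 0.1992]
tool_rot: [0.0, 0.984, 0.176, 0.0]
contact_force: [0.6, -0.4, -0.3]
gripper_width: 0.548
grasp_force: 0.0
```

Emit:
servo_tool:
  motion: [0.1,0.07,-0.32,0,-0.14,0.1,0.14,-0.64,0,-0.28,0.1,0.211,-0.965,-0.036,-0.421]

```text
time: 10.58
tool_pos: [0.5036, -0.0463, 0.2033]
tool_rot: [0.0, 0.942, 0.336, 0.001]
contact_force: [0.5, -0.1, 1.1]
gripper_width: 0.548
grasp_force: 0.0
```

Emit:
servo_tool:
  motion: [0.1,0.17,-0.28,0,-0.14,0.1,0.34,-0.56,0,-0.28,0.1,0.513,-0.844,0,-0.421]

```text
time: 10.95
tool_pos: [0.4878, 0.0711, 0.2037]
tool_rot: [0.001, 0.874, 0.487, 0.001]
contact_force: [-0.0, 0.3, -0.5]
gripper_width: 0.547
grasp_force: 0.0
```

Emit:
servo_tool:
  motion: [0.1,0.25,-0.21,0,-0.14,0.1,0.5,-0.42,0,-0.28,0.1,0.759,-0.632,0,-0.421]

```text
time: 11.32
tool_pos: [0.4717, 0.1887, 0.2037]
tool_rot: [0.0, 0.782, 0.624, 0.001]
contact_force: [0.0, 0.0, 0.2]
gripper_width: 0.548
grasp_force: 0.0
```

Emit:
servo_tool:
  motion: [0.1,0.3,-0.12,0,-0.14,0.1,0.6,-0.24,0,-0.28,0.1,0.923,-0.351,0,-0.421,0.1,0.923,-0.351,0,-0.421,0.1,0.923,-0.351,0,-0.421]

```text
time: 11.95
tool_pos: [0.4558, 0.3045, 0.203]
tool_rot: [0.0, 0.67, 0.742, 0.0]
contact_force: [0.0, -1.2, 0.8]
gripper_width: 0.55
grasp_force: 0.0
```

```bash
python3 - <<'E'
from h import *
pic,P=cloud('wrist'); save(pic,'w4')
tops(P,[('c3',.099,.4,.5,.2,.4),('c2',.124,.54,.66,-.03,.18),('c1',.149,.53,.65,.18,.42)])
for r in models.regions_of('wrist','glue'): print(round(r['p'],2),r['pixel'],np.round(np.nanpercentile(P[r['mask']],[2,50,98],axis=0),3).tolist())
E
python3 plan.py 458,303,67,5.9
```

```text
c3 4106 c [457.6 303.1] size [ 28.  119.8] long-axis deg 95.9 z 0.0983
c2 629 c [605.1 111.1] size [41.6 28.4] long-axis deg 80.9 z 0.1232
c1 8236 c [588.7 306.5] size [164.   29.3] long-axis deg 83.4 z 0.1483
0.78 [387.7, 172.3] [[0.509, 0.292, 0.01], [0.519, 0.309, 0.054], [0.535, 0.319, 0.083]]
at [455.9 303.9 202.8] yaw 5.83 tool z [ 6.e-04 -0.e+00 -1.e+00] t 12.05
458,303,67,5.9 -> [-0.005, 0.008, 0.566, -0.001]
458,303,67,5.9 -> [-0.005, 0.008, 0.566, -0.001]
```

View pics/w4.png

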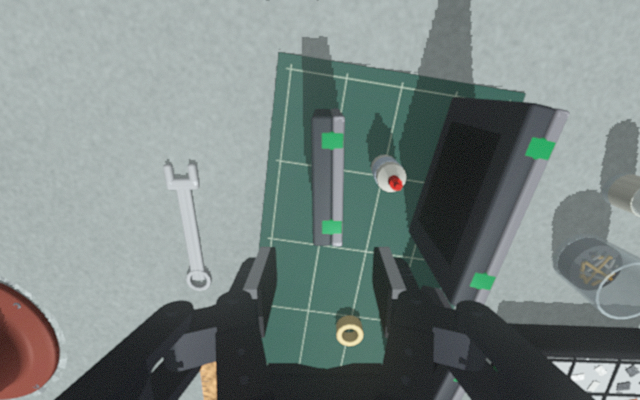

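Emit:
servo_tool:
  motion: [0.1,-0.005,0.013,0.25,0,0.1,-0.005,0.013,0.5,0,0.1,-0.005,0.013,0.75,0,0.1,-0.005,0.013,0.85,0,0.1,-0.005,0.013,0.85,0]

```text
time: 12.68
tool_pos: [0.4571, 0.3036, 0.1]
tool_rot: [-0.0, 0.67, 0.742, -0.001]
contact_force: [-0.5, -0.3, -0.2]
gripper_width: 0.55
grasp_force: 0.0
```

Emit:
servo_tool:
  motion: [0.1,0,0,0.15,0,0.1,0,0,0.28,0,0.1,0,0,0.28,0,-1,0,0,0.28,0,-1,0,0,0.28,0]

```text
time: 13.3
tool_pos: [0.4577, 0.3046, 0.0674]
tool_rot: [0.0, 0.67, 0.743, 0.001]
contact_force: [0.3, 0.1, 1.3]
gripper_width: 0.298
grasp_force: 59.5
```

Emit:
servo_tool:
  motion: [-1,0,0,0,0,-1,0,0,0,0,-1,0,0,0,0,-1,0,0,0,0]

```text
time: 13.8
tool_pos: [0.4577, 0.3046, 0.0674]
tool_rot: [0.0, 0.67, 0.743, 0.001]
contact_force: [0.5, 0.8, 2.1]
gripper_width: 0.299
grasp_force: 59.6
```

```bash
python3 plan.py 457.5,303,210,5.9 534.6,-226.4,210,-88.9
```

```text
at [457.7 304.6  67.4] yaw 5.92 tool z [ 1.1e-03  7.0e-04 -1.0e+00] t 13.8
457.5,303,210,5.9 -> [-0.006, -0.002, -0.594, 0.0]
457.5,303,210,5.9 -> [-0.006, -0.002, -0.594, 0.0]
534.6,-226.4,210,-88.9 -> [-0.891, 0.037, -0.0, 0.421]
534.6,-226.4,210,-88.9 -> [-0.83, 0.325, -0.0, 0.421]
534.6,-226.4,210,-88.9 -> [-0.68, 0.577, -0.0, 0.421]
534.6,-226.4,210,-88.9 -> [-0.456, 0.766, -0.0, 0.421]
534.6,-226.4,210,-88.9 -> [-0.182, 0.873, -0.0, 0.421]
```

Emit:
servo_tool:
  motion: [-1,0,0,-0.2,0,-1,0,0,-0.4,0,-1,0,0,-0.6,0,-1,0,0,-0.8,0,-1,0,0,-1,0]

```text
time: 14.42
tool_pos: [0.4563, 0.3038, 0.1862]
tool_rot: [-0.0, 0.67, 0.743, -0.001]
contact_force: [-0.9, -0.2, -1.8]
gripper_width: 0.294
grasp_force: 59.4
```

Emit:
servo_tool:
  motion: [-1,-0.18,0.01,-0.1,0.08,-1,-0.36,0.02,-0.19,0.17,-1,-0.54,0.02,-0.19,0.25,-1,-0.71,0.03,-0.19,0.34,-1,-0.891,0.037,-0.19,0.421]

```text
time: 15.05
tool_pos: [0.4718, 0.1974, 0.2082]
tool_rot: [-0.0, 0.783, 0.622, -0.001]
contact_force: [0.2, -0.2, -1.4]
gripper_width: 0.303
grasp_force: 59.4
```

Emit:
servo_tool:
  motion: [-1,-0.21,0.08,0,0.1,-1,-0.42,0.16,0,0.21,-1,-0.62,0.24,0,0.32,-1,-0.83,0.325,0,0.421]

```text
time: 15.55
tool_pos: [0.4874, 0.0916, 0.2082]
tool_rot: [-0.001, 0.875, 0.484, -0.001]
contact_force: [-0.6, -0.8, -2.1]
gripper_width: 0.299
grasp_force: 59.4
```

Emit:
servo_tool:
  motion: [-1,-0.17,0.14,0,0.1,-1,-0.34,0.29,0,0.21,-1,-0.51,0.43,0,0.32,-1,-0.68,0.577,0,0.421]

```text
time: 16.05
tool_pos: [0.5028, -0.0141, 0.2082]
tool_rot: [-0.001, 0.943, 0.333, -0.001]
contact_force: [0.6, 0.3, -1.9]
gripper_width: 0.298
grasp_force: 59.4
```

Emit:
servo_tool:
  motion: [-1,-0.11,0.19,0,0.1,-1,-0.23,0.38,0,0.21,-1,-0.34,0.57,0,0.32,-1,-0.456,0.766,0,0.421]

```text
time: 16.55
tool_pos: [0.5184, -0.1198, 0.2082]
tool_rot: [-0.001, 0.985, 0.173, -0.001]
contact_force: [-0.0, 0.7, -1.5]
gripper_width: 0.3
grasp_force: 59.4
```

Emit:
servo_tool:
  motion: [-1,-0.05,0.22,0,0.1,-1,-0.09,0.44,0,0.21,-1,-0.14,0.66,0,0.32,-1,-0.182,0.873,0,0.421,-1,-0.182,0.873,0,0.421]

```text
time: 17.18
tool_pos: [0.5339, -0.226, 0.2081]
tool_rot: [-0.001, 1.0, 0.009, -0.001]
contact_force: [0.2, 1.2, -2.6]
gripper_width: 0.298
grasp_force: 59.5
```

Emit:
servo_tool:
  motion: [-1,0,0,0,0,-1,0,0,0,0]

```text
time: 17.42
tool_pos: [0.5346, -0.2241, 0.2093]
tool_rot: [-0.0, 1.0, 0.011, -0.0]
contact_force: [0.7, 1.0, -1.8]
gripper_width: 0.298
grasp_force: 59.5
```

```bash
python3 plan.py 536,-226.4,100,-88.9 536,-226.4,79,-88.9
```

```text
at [ 534.6 -224.1  209.3] yaw -88.73 tool z [-6.e-04  5.e-04 -1.e+00] t 17.43
536,-226.4,100,-88.9 -> [0.012, 0.019, 0.91, 0.004]
536,-226.4,79,-88.9 -> [0.0, 0.0, 0.175, -0.0]
```

Emit:
servo_tool:
  motion: [-1,0.012,0.019,0.18,0,-1,0.012,0.019,0.36,0,-1,0.012,0.019,0.54,0,-1,0.012,0.019,0.72,0,-1,0.012,0.019,0.91,0]

```text
time: 18.05
tool_pos: [0.536, -0.2271, 0.0985]
tool_rot: [-0.0, 1.0, 0.01, -0.0]
contact_force: [0.1, 0.4, -2.3]
gripper_width: 0.298
grasp_force: 59.5
```

Emit:
servo_tool:
  motion: [-1,0,0,0.06,0,-1,0,0,0.12,0,-1,0,0,0.17,0,-1,0,0,0.17,0,-1,0,0,0.17,0]

```text
time: 18.68
tool_pos: [0.5367, -0.2275, 0.0807]
tool_rot: [0.0, 1.0, 0.01, 0.0]
contact_force: [-0.4, 0.8, -1.1]
gripper_width: 0.302
grasp_force: 59.5
```

Emit:
servo_tool:
  motion: [-1,0,0,0.01,0,-1,0,0,0.018,0,-1,0,0,0.018,0]

```text
time: 19.05
tool_pos: [0.5366, -0.2275, 0.0784]
tool_rot: [0.0, 1.0, 0.01, 0.0]
contact_force: [-1.0, 0.4, 0.1]
gripper_width: 0.298
grasp_force: 59.8
```

Emit:
servo_tool:
  motion: [0,0,0,0,0,0,0,0,0,0,0,0,0,0,0,0,0,0,0,0]

```text
time: 19.55
tool_pos: [0.5363, -0.2273, 0.0779]
tool_rot: [0.0, 1.0, 0.01, 0.0]
contact_force: [-0.1, -0.2, -0.2]
gripper_width: 0.499
grasp_force: 0.0
```

Emit:
servo_tool:
  motion: [0,0,0,-0.15,0,0,0,0,-0.4,0,0,0,0,-0.7,0,0,0,0,-1,0,0,0,0,-1,0]

```text
time: 20.18
tool_pos: [0.5387, -0.2286, 0.2039]
tool_rot: [0.002, 1.0, 0.01, 0.004]
contact_force: [0.7, 1.6, 0.6]
gripper_width: 0.495
grasp_force: 0.0
```

```bash
python3 - <<'E'
from h import *
pic,P=cloud('wrist'); save(pic,'w5')
tops(P,[('c4 in d',.085,.42,.64,-.33,-.26),('c3 in c',.110,.42,.64,-.26,-.19)])
E
python3 plan.py 600.5,81,225,-10.2 600.5,81,92,-10.2
```

```text
c4 in d 2981 c [ 534.6 -283.2] size [94.4 28.5] long-axis deg 1.2 z 0.0843
c3 in c 4359 c [ 534.4 -229.4] size [119.9  28. ] long-axis deg 1.1 z 0.1093
at [ 537.5 -228.   201.1] yaw -88.81 tool z [ 0.0045 -0.0026 -1.    ] t 20.23
600.5,81,225,-10.2 -> [0.193, -0.854, -0.066, -0.582]
600.5,81,225,-10.2 -> [0.55, -0.681, -0.066, -0.582]
600.5,81,225,-10.2 -> [0.795, -0.368, -0.066, -0.582]
600.5,81,92,-10.2 -> [0.0, 0.0, 0.554, -0.0]
600.5,81,92,-10.2 -> [0.0, 0.0, 0.554, -0.0]
```

Emit:
servo_tool:
  motion: [0.3,0.05,-0.2,-0.1,-0.14,0.3,0.1,-0.43,-0.2,-0.29,0.3,0.15,-0.64,-0.25,-0.44,0.3,0.203,-0.86,-0.25,-0.582]

```text
time: 20.72
tool_pos: [0.5582, -0.1227, 0.2273]
tool_rot: [-0.0, 0.971, 0.238, -0.0]
contact_force: [0.3, -0.2, -0.5]
gripper_width: 0.651
grasp_force: 0.0
```

Emit:
servo_tool:
  motion: [0.3,0.14,-0.17,0,-0.14,0.3,0.28,-0.34,0,-0.29,0.3,0.42,-0.51,0,-0.44,0.3,0.55,-0.681,0,-0.582]

```text
time: 21.22
tool_pos: [0.5788, -0.0197, 0.2263]
tool_rot: [-0.001, 0.892, 0.452, -0.001]
contact_force: [-0.2, -0.9, 0.2]
gripper_width: 0.653
grasp_force: 0.0
```

Emit:
servo_tool:
  motion: [0.3,0.2,-0.09,0,-0.14,0.3,0.4,-0.18,0,-0.29,0.3,0.6,-0.27,0,-0.44,0.3,0.795,-0.368,0,-0.582,0.3,0.795,-0.368,0,-0.582]

```text
time: 21.85
tool_pos: [0.5999, 0.0836, 0.2263]
tool_rot: [-0.001, 0.767, 0.642, -0.001]
contact_force: [0.1, -1.0, 0.9]
gripper_width: 0.653
grasp_force: 0.0
```

```bash
python3 - <<'E'
from h import *
pic,P=cloud('wrist'); save(pic,'w6')
tops(P,[('c2',.124,.54,.66,-.03,.18)])
E
python3 plan.py 600.5,81,92,-10.2
```

```text
c2 5012 c [600.2  80. ] size [144.3  28. ] long-axis deg 80.1 z 0.1234
at [599.9  82.6 226.6] yaw -10.24 tool z [-2.3e-03 -5.0e-04 -1.0e+00] t 21.9
600.5,81,92,-10.2 -> [-0.006, 0.003, 0.561, -0.0]
600.5,81,92,-10.2 -> [-0.006, 0.003, 0.561, -0.0]
```

Emit:
servo_tool:
  motion: [0.3,-0.015,0.004,0.25,0,0.3,-0.015,0.004,0.5,0,0.3,-0.015,0.004,0.75,0,0.3,-0.015,0.004,0.85,0,0.3,-0.015,0.004,0.85,0]

```text
time: 22.52
tool_pos: [0.6001, 0.0798, 0.1249]
tool_rot: [-0.001, 0.768, 0.641, -0.001]
contact_force: [-0.5, 0.5, 0.3]
gripper_width: 0.654
grasp_force: 0.0
```

Emit:
servo_tool:
  motion: [0.3,0,0,0.15,0,0.3,0,0,0.27,0,0.3,0,0,0.27,0,-1,0,0,0.27,0,-1,0,0,0.27,0]

```text
time: 23.15
tool_pos: [0.6015, 0.0805, 0.0945]
tool_rot: [0.001, 0.767, 0.641, 0.001]
contact_force: [-0.1, -0.4, -0.3]
gripper_width: 0.285
grasp_force: 59.5
```

Emit:
servo_tool:
  motion: [-1,0,0,0,0,-1,0,0,0,0,-1,0,0,0,0,-1,0,0,0,0]

```text
time: 23.65
tool_pos: [0.6016, 0.0805, 0.0945]
tool_rot: [0.001, 0.767, 0.641, 0.001]
contact_force: [0.0, 0.4, 5.9]
gripper_width: 0.292
grasp_force: 59.5
```

```bash
python3 plan.py 600.3,81,235,-10.2 534.5,-170.6,235,-88.9
```

```text
at [601.6  80.5  94.5] yaw -10.24 tool z [ 0.0019  0.     -1.    ] t 23.65
600.3,81,235,-10.2 -> [0.001, -0.006, -0.585, -0.0]
600.3,81,235,-10.2 -> [0.001, -0.006, -0.585, -0.0]
534.5,-170.6,235,-88.9 -> [-0.72, -0.056, -0.0, 0.583]
534.5,-170.6,235,-88.9 -> [-0.671, 0.268, -0.0, 0.583]
534.5,-170.6,235,-88.9 -> [-0.483, 0.537, -0.0, 0.583]
```

Emit:
servo_tool:
  motion: [-1,0,0,-0.2,0,-1,0,0,-0.4,0,-1,0,0,-0.6,0,-1,0,0,-0.8,0,-1,0,0,-1,0]

```text
time: 24.28
tool_pos: [0.5993, 0.0804, 0.2114]
tool_rot: [-0.001, 0.767, 0.641, -0.002]
contact_force: [0.5, 0.3, -3.3]
gripper_width: 0.287
grasp_force: 59.1
```

Emit:
servo_tool:
  motion: [-1,-0.14,-0.01,-0.1,0.12,-1,-0.29,-0.02,-0.19,0.23,-1,-0.43,-0.03,-0.19,0.35,-1,-0.58,-0.04,-0.19,0.47,-1,-0.72,-0.056,-0.19,0.583]

```text
time: 24.9
tool_pos: [0.5773, -0.0037, 0.2335]
tool_rot: [-0.001, 0.894, 0.449, -0.002]
contact_force: [1.0, -0.5, -4.0]
gripper_width: 0.287
grasp_force: 59.1
```

Emit:
servo_tool:
  motion: [-1,-0.13,0.05,0,0.12,-1,-0.27,0.11,0,0.23,-1,-0.4,0.16,0,0.35,-1,-0.54,0.21,0,0.47,-1,-0.671,0.268,0,0.583]

```text
time: 25.52
tool_pos: [0.5553, -0.0874, 0.2335]
tool_rot: [-0.001, 0.972, 0.234, -0.002]
contact_force: [-1.0, -0.5, -3.2]
gripper_width: 0.291
grasp_force: 59.1
```

Emit:
servo_tool:
  motion: [-1,-0.1,0.11,0,0.12,-1,-0.2,0.22,0,0.23,-1,-0.3,0.33,0,0.35,-1,-0.4,0.44,0,0.47,-1,-0.483,0.537,0,0.583]

```text
time: 26.15
tool_pos: [0.5334, -0.1711, 0.2336]
tool_rot: [-0.001, 1.0, 0.008, -0.002]
contact_force: [0.2, 0.7, -3.1]
gripper_width: 0.289
grasp_force: 59.1
```

Emit:
servo_tool:
  motion: [-1,0,0,0,0,-1,0,0,0,0,-1,0,0,0,0]

```text
time: 26.52
tool_pos: [0.5348, -0.1704, 0.2358]
tool_rot: [-0.0, 1.0, 0.01, -0.0]
contact_force: [0.5, -1.4, -3.8]
gripper_width: 0.289
grasp_force: 59.2
```

```bash
python3 plan.py 534.5,-170,126,-88.9 534.5,-170,106.3,-88.9;python3 - <<'E'
from h import *
pic,P=cloud('wrist'); save(pic,'w7')
tops(P,[('c3 in c',.110,.42,.64,-.26,-.19),('c2 held',.255,.4,.7,-.22,-.1)])
E
```

```text
at [ 534.8 -170.4  235.8] yaw -88.86 tool z [-7.e-04  6.e-04 -1.e+00] t 26.52
534.5,-170,126,-88.9 -> [-0.002, -0.003, 0.915, 0.001]
534.5,-170,106.3,-88.9 -> [0.0, 0.0, 0.164, -0.0]
c3 in c 3685 c [ 534.7 -229.5] size [119.6  28.5] long-axis deg 1.1 z 0.1093
c2 held 96 c [ 549.9 -158. ] size [ 25.2 119.8] long-axis deg 168.3 z 0.2554
```

View pics/w7.png

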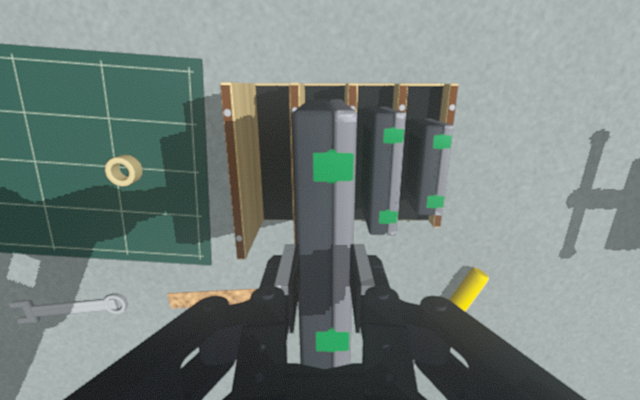

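Emit:
servo_tool:
  motion: [-1,0,0,0.18,0,-1,0,0,0.36,0,-1,0,0,0.54,0,-1,0,0,0.72,0,-1,0,0,0.91,0]

```text
time: 27.2
tool_pos: [0.5342, -0.1708, 0.1246]
tool_rot: [-0.0, 1.0, 0.009, -0.001]
contact_force: [0.0, 0.4, -4.0]
gripper_width: 0.291
grasp_force: 59.2
```

Emit:
servo_tool:
  motion: [-1,0,0,0.06,0,-1,0,0,0.12,0,-1,0,0,0.16,0,-1,0,0,0.16,0,-1,0,0,0.16,0]

```text
time: 27.82
tool_pos: [0.5353, -0.1713, 0.1086]
tool_rot: [0.0, 1.0, 0.009, 0.001]
contact_force: [0.2, 0.3, -4.0]
gripper_width: 0.29
grasp_force: 59.4
```

Floor contact expected at 105.5.

Emit:
servo_tool:
  motion: [-1,0,0,0.012,0,-1,0,0,0.024,0,-1,0,0,0.024,0]

```text
time: 28.2
tool_pos: [0.5351, -0.1712, 0.1056]
tool_rot: [0.0, 1.0, 0.009, 0.0]
contact_force: [-1.1, 0.3, -0.4]
gripper_width: 0.286
grasp_force: 60.0
```

Emit:
servo_tool:
  motion: [0,0,0,0,0,0,0,0,0,0,0,0,0,0,0,0,0,0,0,0]

```text
time: 28.7
tool_pos: [0.535, -0.1712, 0.1051]
tool_rot: [0.0, 1.0, 0.009, 0.0]
contact_force: [-0.6, -1.4, -0.7]
gripper_width: 0.5
grasp_force: 0.0
```

Emit:
servo_tool:
  motion: [0,0,0,-0.15,0,0,0,0,-0.4,0,0,0,0,-0.7,0,0,0,0,-1,0,0,0,0,-1,0]

```text
time: 29.32
tool_pos: [0.5372, -0.1722, 0.2309]
tool_rot: [0.002, 1.0, 0.009, 0.004]
contact_force: [0.6, 0.5, -0.1]
gripper_width: 0.505
grasp_force: 0.0
```

Emit:
servo_tool:
  motion: [0,0,0,0,0,0,0,0,0,0]

```text
time: 29.58
tool_pos: [0.5341, -0.1707, 0.2234]
tool_rot: [-0.001, 1.0, 0.009, -0.001]
contact_force: [-0.3, -0.2, 0.4]
gripper_width: 0.499
grasp_force: 0.0
```

```bash
python3 plan.py 589.5,306.5,250,-6.8 589.5,306.5,117,-6.8; python3 - <<'E'
from h import *
pic,P=cloud('wrist'); save(pic,'w8')
tops(P,[('c3 in c',.110,.42,.64,-.26,-.19),('c2 in b',.135,.4,.7,-.22,-.1)])
E
```

```text
at [ 534.1 -170.7  223.4] yaw -88.95 tool z [-0.0024  0.0012 -1.    ] t 29.57
589.5,306.5,250,-6.8 -> [0.134, -0.992, -0.055, -0.456]
589.5,306.5,250,-6.8 -> [0.473, -0.882, -0.055, -0.456]
589.5,306.5,250,-6.8 -> [0.753, -0.66, -0.055, -0.456]
589.5,306.5,250,-6.8 -> [0.936, -0.354, -0.055, -0.456]
589.5,306.5,117,-6.8 -> [0.0, 0.0, 0.554, 0.0]
589.5,306.5,117,-6.8 -> [0.0, 0.0, 0.554, 0.0]
c3 in c 4001 c [ 534.7 -229.4] size [119.5  28.5] long-axis deg 1.2 z 0.1093
c2 in b 5556 c [ 533.5 -172.2] size [144.5  28. ] long-axis deg 1.3 z 0.1344
```

Case 2 is in. Now case_1.

Emit:
servo_tool:
  motion: [0.3,0.03,-0.25,-0.02,-0.11,0.3,0.07,-0.5,-0.1,-0.23,0.3,0.1,-0.75,-0.2,-0.34,0.3,0.134,-0.992,-0.22,-0.456]

```text
time: 30.12
tool_pos: [0.5488, -0.0508, 0.2513]
tool_rot: [-0.0, 0.982, 0.189, -0.0]
contact_force: [0.0, 0.3, -0.5]
gripper_width: 0.653
grasp_force: 0.0
```

Emit:
servo_tool:
  motion: [0.3,0.12,-0.22,0,-0.11,0.3,0.24,-0.44,0,-0.23,0.3,0.35,-0.66,0,-0.34,0.3,0.473,-0.882,0,-0.456]

```text
time: 30.62
tool_pos: [0.5621, 0.0685, 0.2501]
tool_rot: [-0.0, 0.933, 0.361, -0.001]
contact_force: [1.4, 1.0, -0.7]
gripper_width: 0.649
grasp_force: 0.0
```

Emit:
servo_tool:
  motion: [0.3,0.19,-0.16,0,-0.11,0.3,0.38,-0.33,0,-0.23,0.3,0.56,-0.5,0,-0.34,0.3,0.753,-0.66,0,-0.456]

```text
time: 31.12
tool_pos: [0.576, 0.1878, 0.25]
tool_rot: [-0.0, 0.854, 0.521, -0.001]
contact_force: [0.2, 0.6, -0.3]
gripper_width: 0.649
grasp_force: 0.0
```

Emit:
servo_tool:
  motion: [0.3,0.23,-0.09,0,-0.11,0.3,0.47,-0.18,0,-0.23,0.3,0.7,-0.27,0,-0.34,0.3,0.936,-0.354,0,-0.456,0.3,0.936,-0.354,0,-0.456]

```text
time: 31.75
tool_pos: [0.5898, 0.3075, 0.2496]
tool_rot: [-0.001, 0.747, 0.664, -0.001]
contact_force: [0.1, -0.1, -0.6]
gripper_width: 0.65
grasp_force: 0.0
```

Emit:
servo_tool:
  motion: [0.3,0,0,0,0,0.3,0,0,0,0]

```text
time: 32.0
tool_pos: [0.5905, 0.3052, 0.2511]
tool_rot: [-0.0, 0.749, 0.663, -0.0]
contact_force: [0.2, 0.6, -0.5]
gripper_width: 0.648
grasp_force: 0.0
```

```bash
python3 plan.py 589.5,306.5,117,-6.8; python3 - <<'E'
from h import *
pic,P=cloud('wrist'); save(pic,'w9')
tops(P,[('c1',.149,.53,.65,.18,.42)])
E
```

```text
at [590.5 305.2 251.1] yaw -6.94 tool z [-5.e-04 -4.e-04 -1.e+00] t 32.0
589.5,306.5,117,-6.8 -> [0.005, -0.005, 0.559, -0.002]
589.5,306.5,117,-6.8 -> [0.005, -0.005, 0.559, -0.002]
c1 5814 c [589.1 306.1] size [163.7  28. ] long-axis deg 83.5 z 0.1483
```

Emit:
servo_tool:
  motion: [0.3,0.008,-0.007,0.25,0,0.3,0.008,-0.007,0.5,0,0.3,0.008,-0.007,0.75,0,0.3,0.008,-0.007,0.85,0,0.3,0.008,-0.007,0.85,0]

```text
time: 32.67
tool_pos: [0.5894, 0.3067, 0.1487]
tool_rot: [-0.0, 0.748, 0.663, -0.001]
contact_force: [-0.0, 0.4, -0.1]
gripper_width: 0.652
grasp_force: 0.0
```

Emit:
servo_tool:
  motion: [0.3,0,0,0.15,0,0.3,0,0,0.27,0,0.3,0,0,0.27,0,-1,0,0,0.27,0,-1,0,0,0.27,0]

```text
time: 33.3
tool_pos: [0.5905, 0.3074, 0.1181]
tool_rot: [0.0, 0.748, 0.664, 0.001]
contact_force: [-0.1, -0.9, -2.9]
gripper_width: 0.296
grasp_force: 59.1
```

Emit:
servo_tool:
  motion: [-1,0,0,0,0,-1,0,0,0,0,-1,0,0,0,0,-1,0,0,0,0]

```text
time: 33.8
tool_pos: [0.5905, 0.3075, 0.118]
tool_rot: [0.0, 0.748, 0.664, 0.001]
contact_force: [0.6, -0.2, 5.6]
gripper_width: 0.294
grasp_force: 59.6
```

```bash
python3 plan.py 589.7,306.2,265,-6.7 532.8,-114.3,265,-88.9
```

```text
at [590.5 307.5 118. ] yaw -6.86 tool z [ 1.8e-03  7.0e-04 -1.0e+00] t 33.8
589.7,306.2,265,-6.7 -> [-0.006, -0.002, -0.612, -0.002]
589.7,306.2,265,-6.7 -> [-0.006, -0.002, -0.612, -0.002]
532.8,-114.3,265,-88.9 -> [-0.884, -0.016, -0.0, 0.457]
532.8,-114.3,265,-88.9 -> [-0.833, 0.296, -0.0, 0.457]
532.8,-114.3,265,-88.9 -> [-0.676, 0.569, -0.0, 0.457]
532.8,-114.3,265,-88.9 -> [-0.433, 0.771, -0.0, 0.457]
```

Emit:
servo_tool:
  motion: [-1,0,0,-0.2,0,-1,0,0,-0.4,0,-1,0,0,-0.6,0,-1,0,0,-0.8,0,-1,0,0,-1,0]

```text
time: 34.42
tool_pos: [0.5882, 0.3066, 0.2345]
tool_rot: [-0.001, 0.748, 0.664, -0.003]
contact_force: [0.2, 0.3, -4.8]
gripper_width: 0.294
grasp_force: 59.4
```

Emit:
servo_tool:
  motion: [-1,-0.18,0,-0.1,0.09,-1,-0.35,0,-0.2,0.18,-1,-0.53,-0.01,-0.22,0.27,-1,-0.71,-0.01,-0.22,0.37,-1,-0.884,-0.016,-0.22,0.457]

```text
time: 35.05
tool_pos: [0.5738, 0.2011, 0.2608]
tool_rot: [-0.001, 0.855, 0.518, -0.002]
contact_force: [0.4, -0.8, -4.0]
gripper_width: 0.293
grasp_force: 59.4
```

Emit:
servo_tool:
  motion: [-1,-0.17,0.06,0,0.09,-1,-0.33,0.12,0,0.18,-1,-0.5,0.18,0,0.27,-1,-0.67,0.24,0,0.37,-1,-0.833,0.296,0,0.457]

```text
time: 35.67
tool_pos: [0.5605, 0.0956, 0.2635]
tool_rot: [0.0, 0.934, 0.356, 0.0]
contact_force: [0.2, 0.3, -3.7]
gripper_width: 0.299
grasp_force: 59.5
```

Emit:
servo_tool:
  motion: [-1,-0.14,0.11,0,0.09,-1,-0.27,0.23,0,0.18,-1,-0.41,0.34,0,0.27,-1,-0.54,0.46,0,0.37,-1,-0.676,0.569,0,0.457]

```text
time: 36.3
tool_pos: [0.5458, -0.0094, 0.2634]
tool_rot: [0.0, 0.983, 0.184, 0.0]
contact_force: [-0.2, -0.3, -3.9]
gripper_width: 0.297
grasp_force: 59.5
```

Emit:
servo_tool:
  motion: [-1,-0.09,0.15,0,0.09,-1,-0.17,0.31,0,0.18,-1,-0.26,0.46,0,0.27,-1,-0.35,0.62,0,0.37,-1,-0.433,0.771,0,0.457]

```text
time: 36.92
tool_pos: [0.531, -0.1145, 0.2635]
tool_rot: [0.0, 1.0, 0.005, 0.0]
contact_force: [0.0, 0.1, -3.8]
gripper_width: 0.297
grasp_force: 59.4
```

Emit:
servo_tool:
  motion: [-1,0,0,0,0,-1,0,0,0,0,-1,0,0,0,0]

```text
time: 37.3
tool_pos: [0.5315, -0.1126, 0.2634]
tool_rot: [-0.0, 1.0, 0.008, 0.0]
contact_force: [0.4, 0.3, -3.9]
gripper_width: 0.292
grasp_force: 59.5
```

```bash
python3 plan.py 534,-114.2,150,-88.9; python3 - <<'E'
from h import *
pic,P=cloud('wrist'); save(pic,'w10')
tops(P,[('p103',.115,.42,.64,-.1,-.07),('c2 in b',.135,.4,.7,-.22,-.14)])
E
```

```text
at [ 531.5 -112.6  263.4] yaw -89.08 tool z [ 1.e-04  2.e-04 -1.e+00] t 37.3
534,-114.2,150,-88.9 -> [0.02, 0.014, 0.945, -0.004]
p103 75 c [611.7 -85.7] size [8.8 9.5] long-axis deg 90.8 z 0.1145
c2 in b 4430 c [ 533.8 -172. ] size [143.8  28.5] long-axis deg 1.4 z 0.1343
```

View pics/w10.png

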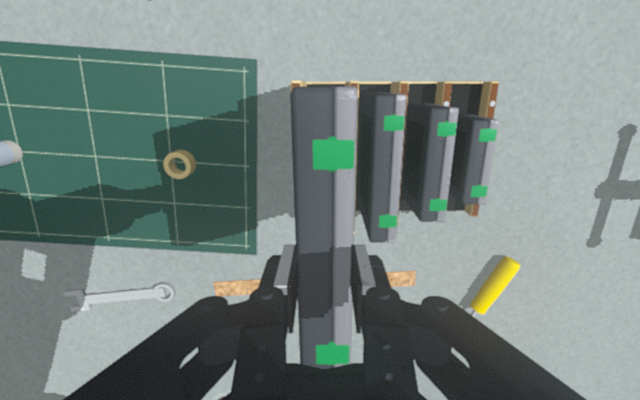

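Emit:
servo_tool:
  motion: [-1,0.02,0.012,0.18,0,-1,0.02,0.012,0.36,0,-1,0.02,0.012,0.54,0,-1,0.02,0.012,0.72,0,-1,0.02,0.012,0.94,0]

```text
time: 37.98
tool_pos: [0.5336, -0.1144, 0.1485]
tool_rot: [-0.0, 1.0, 0.008, -0.0]
contact_force: [-0.2, -0.6, -3.1]
gripper_width: 0.295
grasp_force: 59.5
```

Emit:
servo_tool:
  motion: [-1,0,0,0.06,0,-1,0,0,0.12,0,-1,0,0,0.16,0,-1,0,0,0.16,0,-1,0,0,0.16,0]

```text
time: 38.6
tool_pos: [0.5344, -0.1147, 0.1321]
tool_rot: [0.0, 1.0, 0.008, 0.001]
contact_force: [0.6, -0.1, -3.8]
gripper_width: 0.291
grasp_force: 59.5
```

Emit:
servo_tool:
  motion: [-1,0,0,0.012,0,-1,0,0,0.026,0,-1,0,0,0.026,0]

```text
time: 38.98
tool_pos: [0.5343, -0.1147, 0.129]
tool_rot: [0.0, 1.0, 0.008, 0.0]
contact_force: [-0.4, -0.4, 1.2]
gripper_width: 0.291
grasp_force: 60.0
```

Emit:
servo_tool:
  motion: [0,0,0,0,0,0,0,0,0,0,0,0,0,0,0,0,0,0,0,0]

```text
time: 39.48
tool_pos: [0.5341, -0.1146, 0.1283]
tool_rot: [0.0, 1.0, 0.008, 0.0]
contact_force: [0.5, 0.4, -0.1]
gripper_width: 0.501
grasp_force: 0.0
```

Emit:
servo_tool:
  motion: [0,0,0,-0.15,0,0,0,0,-0.4,0,0,0,0,-0.7,0,0,0,0,-1,0,0,0,0,-1,0]

```text
time: 40.1
tool_pos: [0.5362, -0.1153, 0.2541]
tool_rot: [0.002, 1.0, 0.008, 0.004]
contact_force: [0.2, -1.2, 0.1]
gripper_width: 0.5
grasp_force: 0.0
```

Emit:
servo_tool:
  motion: [0,0,0,0,0,0,0,0,0,0]

```text
time: 40.35
tool_pos: [0.5332, -0.1143, 0.2467]
tool_rot: [-0.0, 1.0, 0.008, -0.001]
contact_force: [0.6, -0.3, 0.1]
gripper_width: 0.5
grasp_force: 0.0
```

```bash
python3 - <<'E'
from h import *
pic,P=cloud('wrist'); save(pic,'w11')
B=[('c4 in d',.085,.42,.64,-.33,-.26),('c3 in c',.110,.42,.64,-.26,-.19),('c2 in b',.135,.4,.7,-.22,-.14),('c1 in a',.160,.4,.7,-.15,-.08)]
tops(P,B)
pic,P=cloud('side'); save(pic,'side1'); tops(P,B)
E
```

```text
c4 in d 2483 c [ 534.1 -282.8] size [95.3 29. ] long-axis deg 0.7 z 0.0843
c3 in c 3550 c [ 534.6 -229.1] size [119.5  28.6] long-axis deg 1.0 z 0.1093
c2 in b 4785 c [ 534. -172.] size [143.6  28.3] long-axis deg 1.3 z 0.1343
c1 in a 6411 c [ 532.2 -115.6] size [164.3  28.1] long-axis deg 1.2 z 0.1593
c4 in d 796 c [ 533.9 -284.2] size [94.7 30.7] long-axis deg 2.6 z 0.085
c3 in c 875 c [ 527.2 -230.3] size [ 51.3 136.4] long-axis deg 167.5 z 0.1099
c2 in b 919 c [ 534.5 -172.6] size [145.8  31. ] long-axis deg 1.1 z 0.1349
c1 in a 908 c [ 532.3 -116.6] size [164.9  31. ] long-axis deg 0.8 z 0.1599
```

View pics/side1.png

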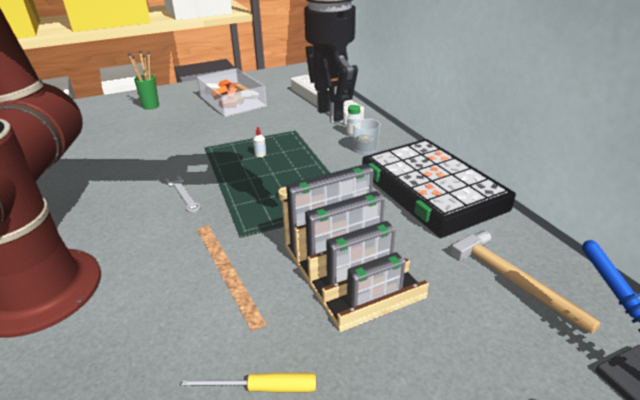

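The side picture shows all four cases upright in their bays: the largest at about (330,195), the smallest at (378,283). The glue bottle is still standing at (259,145) and the gripper is clear.

```bash
python3 -c "
from plant import job_done; print(job_done())"
```

```text
the job is handed in; nothing more can be done
None
```

All four cases stand upright on the floors of their bays in order of size, each within about 2 mm of centre end to end; the glue bottle is still standing, and the job was handed in at about 40 s.

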